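# Open the PCR cabinet's window to its working height

## Task

Get the clear PCR cabinet ready for work: put the fingertips beneath the lip along the lower edge of its sliding front window and push the window up until the lip is level with the pointer on the guide post, then take the hand away and leave the window standing there. Only push: do not pinch the lip, do not shift the pointer, and leave everything else on the bench and in the cabinet standing where it is.

Things in the scene. Friction and masses are not known exactly. Their poses are not given: they have to be found in the camera images.
- cabinet: fixed PCR cabinet, clear walls, 500 wide x 340 deep x 505 high. Origin: centre of its underside; own x from front to back, y to the left seen from the front, z up. Plinth 60 high, its vertical front face at own x -170; from that face's top edge the front leans back 25 degrees. Sill 18 high at its foot, guide posts 32 wide at both sides. Only things under 26 high stand before its middle third
- window: clear window, 430 wide, 225 tall, sliding along the 25-degree slope. Origin: middle of its lower edge; own z up along the slope (the sliding direction), x into the cabinet at right angles to the window, y to the left. Travel 200; starts shut or up to 35 open. Counterweights in the posts balance it: it stays where it is left; 2 to 5 N along the slope move it up or down
- lip (a point): black straight lip along the window's lower edge, 400 long (own y), sticking 27 out of the window (own -x), 9 thick, rounded nose. The point: middle of its length, on its outer edge, at half its thickness: its underside is 4.5 below, the window's face 27 behind along own +x. Axes as the window's. Shut, the point is about 97 above the bench, with free space down to the sill
- marker: working-height marker: grey clip, 36 wide, 26 tall, on the right-hand guide post seen from the front (cabinet's -y side), with a black pointer 12 long towards the window. Origin: the pointer's tip, 4 beside the lip's end. Axes as the window's. Lip level with pointer = lip and this origin equal along own z. Stiff (25 N); stands 75 to 180 along the slope above the shut lip
- tall_tube: standing 50 ml tube with a blue screw cap, 34 diameter, 114 high, on the bench left before the cabinet. Origin: centre of its underside
- tip_box: blue box of pipette tips with a clear lid, 85 x 122 x 78 high, on the bench right before the cabinet. Origin: centre of its underside
- well_plate: white 96-well plate, 86 x 128 x 14 high, lying on the bench before the cabinet. Origin: centre of its underside
- tape_roll: roll of paper label tape lying flat, 90 diameter, 25 high, on the bench before the cabinet. Origin: centre of its underside
- reagent_bottle: amber bottle with a blue cap, 70 diameter, 150 high, on the bench left of the cabinet's front. Origin: centre of its underside
- calculator: black pocket calculator, 110 x 72 x 12, lying on the bench to the right. Origin: centre of its underside
- cold_block: black tube block, 80 x 115 x 30 high, standing inside the cabinet on its floor. Origin: centre of its underside
- tube_rack: white rack with small capped tubes, 90 x 130 x 55 high, standing inside the cabinet on its floor. Origin: centre of its underside

How it is judged:
On the way:
1. the fingers, pressing up on the lip, have pushed the window up by more than 20 mm ((contact force between the fingers and window_c0 above 0.8 N or contact force between the fingers and window_c1 above 0.8 N) and distance of lip from where it was at the start of the episode above 0.02 m), for 0.1 s.
At the end, for the whole second after the job is handed in: the lip stands level with the pointer's tip to within 6 mm along the slope, the window is at rest and let go, and the marker is where it was (within 4 mm) (z of lip in the frame of marker between -0.006 and 0.006 m and linear speed of window below 0.005 m/s and distance of marker from where it was at the start of the episode below 0.004 m); the robot touches nothing.
It fails at once if the lip is pinched between the fingers (touched on its upper and lower faces at once) (contact force between the fingers and window_c0 above 1 N and contact force between the fingers and window_c2 above 1 N).
It fails at once if the marker is shifted by more than 4 mm (distance of marker from where it was at the start of the episode above 0.004 m).
It fails at once if a thing on the bench or in the cabinet is lifted or shifted by more than 20 mm, or tipped over (distance of any of tall_tube, tip_box, well_plate, tape_roll, reagent_bottle, calculator, cold_block, tube_rack from where it was at the start of the episode above 0.02 m or angle between any of tall_tube, reagent_bottle's own z axis and vertical above 0.35 rad).
It also fails if it takes over 40 s, if anything falls off the work surface, if the arm or the gripper's body presses on something with over 40 N, if the wrist force passes 120 N, or if a joint passes its speed limit or range.

## Robot

A 7-joint arm with a two-finger parallel gripper is mounted at the origin on the work surface. World frame = base frame: x ahead of the robot, y to its left, z up, the work surface at z = 0. Lengths are in m, angles in rad, forces in N, time in s.
With the tool pointing down it reaches from about 0.375 to 0.925 m from the base axis. Payload 3.1 kg.
Tool frame: the origin (TCP) lies between the finger pads; the fingertips stand 19 mm ahead of it and the grasp point (between the pads) is the TCP; z points along the fingers, y is the direction in which the jaws open and shut (so a half turn about z gives the same grasp; the last joint's range is limited). The gripper opens to 85 mm and grips with 20 to 120 N. Pads are 22 mm wide; open, the fingers measure 114 mm over their backs; the gripper's body (76 mm by 85 mm) begins 54 mm behind the grasp point. The pads swing forward as they close: fully open they stand 13 mm farther back than shut.
Start: joints at [-0.098, 0.383, 0.044, 1.598, -0.018, 1.161, -0.05], TCP at [0.65, 0, 0.25] pointing down, gripper open.
Joint ranges: [-2.61, 2.61], [-0.41, 2.15], [-1.48, 1.57], [0, 2.5], [-1.57, 4.71], [0.05, 1.97], [-2.85, 2.85]. Speed limits (rad/s): [2.79, 2.79, 3.14, 3.14, 3.14, 3.14, 3.14].

## Interface

Orientations are given as a unit quaternion [x, y, z, w].
In Python, from bench import move_ptp, movel, move_j, move_gripper, pause, inverse_kinematics, read_camera, camera_params, MotionError, sign_off, look_for, tip_of, read_time_s, read_qpos, read_joint_vel, read_effort, read_eef_pos, read_tcp_rot, read_ft_force, read_ft_torque, read_finger_gap gives the robot as it stands. Calls block until the motion is done:
- move_ptp(position, orientation): joint-space move of the TCP to a pose.
- movel(position, orientation=None, speed=0.15): straight line of the TCP; orientation=None keeps the orientation; speed is the mean speed in m/s.
- move_j(angles): joint-space move.
- move_gripper(opening, effort=None): finger opening in m; effort is the grip in N (None keeps the last); returns when the fingers have stopped.
- pause(seconds).
- inverse_kinematics(position, orientation): joint angles nearest the present ones, or None.
- read_camera(name): name is "scene" or "side" or "wrist"; returns the picture (480x640x3 uint8, red, green, blue); there is no depth.
- camera_params(name): a dict with "K" (3x3 intrinsics, pixels), "camera_from_world" (4x4, takes a point from world to camera coordinates). Camera axes: x right, y down, z forward; pixel columns grow to the right and rows downward; lengths in m; the calibration is good to about 2 mm. A picture is of the moment at which its call begins: read the wrist's pose just before it. camera_params takes no time and is no camera call; for the wrist camera it gives the pose at the moment of the call.
A pose or a line that the arm cannot do raises MotionError and nothing moves.
- sign_off(): hands the job in, once; it reports no verdict.
Trained networks look in the newest picture that a camera, given by its name, has taken for a name from the list of things; names that differ only in an ending like _2 or _b are one class to them, and where a whole thing is asked for, a point or a joint stands for the part that bears it (a point fixed in the world has none). Each returns a list of dicts, best first, with "confidence" (0 to 1); they miss things now and then, are a little off and sometimes report something else, mostly with a low value. They report only what shows in the picture. A call takes as long as a camera call.
- look_for(camera, name): "at" ([column, row] in pixels, amid what is visible of it).
- tip_of(camera, name): "at" ([column, row] in pixels: a listed point, or the origin of a listed thing).
Readings, each from a call of its own:
- read_time_s(): time.
- read_qpos(): joint angles.
- read_joint_vel(): joint speeds.
- read_effort(): joint torques, N m.
- read_eef_pos(): TCP position.
- read_tcp_rot(): TCP orientation.
- read_ft_force(): force on the tool from outside, world axes, zero at the start.
- read_ft_torque(): the same for the moment, N m.
- read_finger_gap(): finger opening in m.
Only numpy, scipy, OpenCV 4.12 (cv2) and the standard library are available. Lean on these libraries where they do the work, as an engineer would, in place of code of your own. Each camera call takes 0.05 s, during which the arm holds its last target. There are 200 camera calls.

## Working session

There is one attempt and no reset: what is moved stays moved. The work goes in short steps, each a Python script; the robot and the scene stay as the last script left them, time stands still between calls to the robot, and variables do not carry over. Pictures are saved under pics/ and viewed, about 8 in all and at most 12, crops included, and the job is handed in when it is done.

```bash
mkdir -p pics; ls
python3 - <<'E'
from bench import *
import cv2
print(read_time_s(), read_tcp_rot())
for c in ["scene","side"]:
    im=read_camera(c); cv2.imwrite(f"pics/{c}0.png",im[:,:,::-1])
    p=camera_params(c); print(c,p["K"],p["camera_from_world"])
    for n in ["lip","marker","window","cabinet","tall_tube","tip_box","well_plate","tape_roll","reagent_bottle","calculator"]:
        print(n,[(d["at"],round(d["confidence"],2)) for d in tip_of(c,n)[:2]])
print(read_time_s())
E
```

```text
pics
0.0 [ 0.70708034  0.70713199 -0.00098682 -0.00087585]
scene [[524.24725076   0.         312.25535672]
 [  0.         524.24725076 233.7606648 ]
 [  0.           0.           1.        ]] [[ 0.98575153 -0.1682004   0.00159784 -0.53899301]
 [-0.14836318 -0.87389158 -0.4629275   0.06102345]
 [ 0.07926093  0.45609443 -0.88639471  1.32636001]
 [ 0.          0.          0.          1.        ]]
lip [([345.5, 221.3], 0.88)]
marker [([383.8, 275.4], 0.65), ([317.7, 192.9], 0.52)]
window [([352.3, 222.9], 0.8)]
cabinet []
tall_tube [([316.6, 194.8], 0.81), ([302.5, 153.7], 0.71)]
tip_box [([306.1, 338.5], 0.69)]
well_plate [([305.7, 238.0], 0.88)]
tape_roll [([318.0, 287.8], 0.94), ([304.0, 152.5], 0.47)]
reagent_bottle [([302.4, 148.9], 0.89)]
calculator []
side [[546.04048044   0.         312.84985742]
 [  0.         546.04048044 243.53618485]
 [  0.           0.           1.        ]] [[-0.90195403 -0.43135407 -0.02031244  0.46197378]
 [-0.22352879  0.50660656 -0.83269723  0.20541259]
 [ 0.36947776 -0.7465142  -0.55335588  1.07033091]
 [ 0.          0.          0.          1.        ]]
lip [([280.7, 225.3], 0.95)]
marker [([302.4, 142.2], 0.42)]
window [([270.2, 229.4], 0.78)]
cabinet []
tall_tube [([267.2, 299.7], 0.66), ([366.7, 222.3], 0.35)]
tip_box [([365.4, 221.5], 0.7)]
well_plate [([312.6, 275.4], 0.69)]
tape_roll [([331.0, 242.8], 0.84), ([242.4, 346.4], 0.29)]
reagent_bottle [([238.8, 348.0], 0.84)]
calculator [([426.7, 212.5], 0.78)]
1.1
```

View pics/scene0.png

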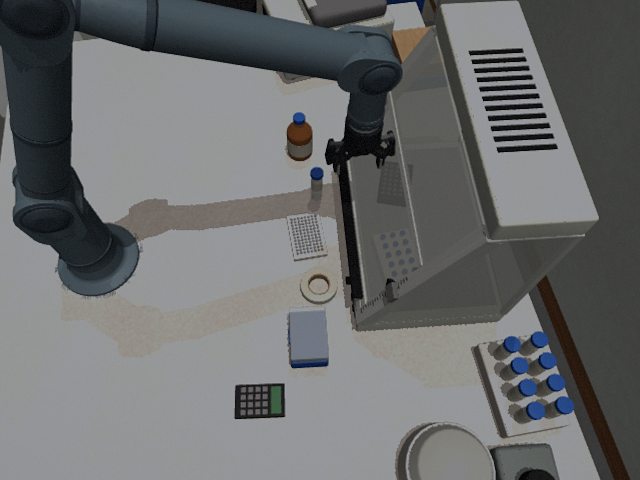

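View pics/side0.png

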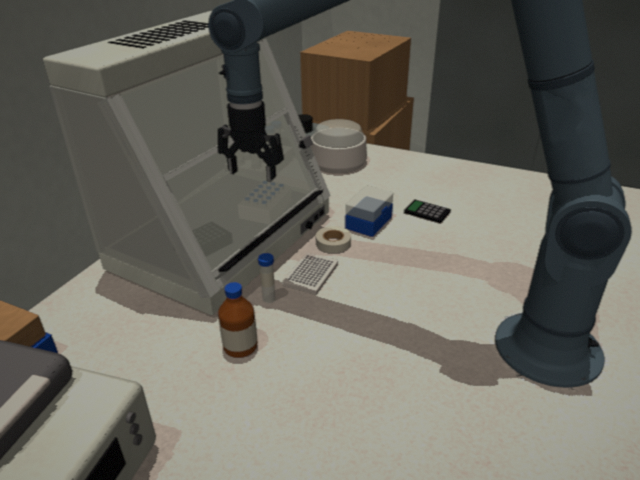

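```bash
cat > h.py <<'E'
import numpy as np, cv2
from bench import *
def proj(p,c):
    T=np.array(p["camera_from_world"]);return np.array(p["K"])@T[:3]
def tri(a,b,ca="scene",cb="side"):
    X=cv2.triangulatePoints(proj(camera_params(ca),0),proj(camera_params(cb),0),np.array(a,float).reshape(2,1),np.array(b,float).reshape(2,1))[:,0]
    return X[:3]/X[3]
def uv(X,c):
    q=proj(camera_params(c),0)@np.append(X,1);return q[:2]/q[2]
E
python3 - <<'E'
from h import *
for n,a,b in [("lip",[345.5,221.3],[280.7,225.3]),("marker",[383.8,275.4],[302.4,142.2]),("tall",[316.6,194.8],[267.2,299.7]),("tip",[306.1,338.5],[365.4,221.5]),("well",[305.7,238],[312.6,275.4]),("tape",[318,287.8],[331,242.8]),("bottle",[302.4,148.9],[238.8,348]),("win",[352.3,222.9],[270.2,229.4])]:
    X=tri(a,b);print(n,X.round(4),uv(X,"scene")-a)
E
```

```text
lip [ 0.619  -0.0534  0.0994] [ 0.10331923 -0.06700387]
marker [ 0.6539 -0.2535  0.2227] [ 1.59212302 -1.04833975]
tall [ 0.577   0.0946 -0.0014] [ 0.79210555 -0.49855505]
tip [ 0.4887 -0.2933  0.0067] [ 2.76809006 -1.31821649]
well [ 0.5257 -0.0296 -0.0031] [ 0.45729152 -0.25484942]
tape [ 5.369e-01 -1.706e-01 -3.000e-04] [ 1.94799198 -1.04411254]
bottle [ 0.5591  0.2496 -0.0016] [-0.65806717  0.42858933]
win [ 0.6417 -0.0495  0.083 ] [ 1.69049123 -1.12740128]
```

The scene picture shows the cabinet ahead with a small yaw and the lip as a black line from about (340,165) to (354,315). The marker clip is at about (390,290), the tube at (317,180) and the tip box at (308,338). The side picture agrees: the lip runs from (220,270) to (322,192), and the marker at about (302,125) is partly visible. There is room for the hand around y ≈ -0.08. I'll check IK for a pose at right angles to the window, then back off so I can see better.

```bash
cat >> h.py <<'E'
from scipy.spatial.transform import Rotation as R
def ori(yaw,pitch,flip=1):
    z=np.array([np.cos(pitch)*np.cos(yaw),np.cos(pitch)*np.sin(yaw),-np.sin(pitch)])
    y=flip*np.array([-np.sin(yaw),np.cos(yaw),0]); x=np.cross(y,z)
    return R.from_matrix(np.c_[x,y,z]).as_quat()
E
python3 - <<'E'
from h import *
for f in (1,-1):
  for p in (10,25,35,45):
    o=ori(-.1,np.radians(p),f)
    for X in ([.45,-.07,.25],[.5,-.07,.085],[.615,-.08,.085],[.69,-.085,.25]):
        q=inverse_kinematics(X,o); print(f,p,X,None if q is None else np.round(q,2))
E
```

```text
1 10 [0.45, -0.07, 0.25] None
1 10 [0.5, -0.07, 0.085] None
1 10 [0.615, -0.08, 0.085] [-0.05  0.8   0.07  2.41  3.05  1.47 -1.63]
1 10 [0.69, -0.085, 0.25] [-0.12  0.37  0.16  2.34  3.08  0.95 -1.6 ]
1 25 [0.45, -0.07, 0.25] None
1 25 [0.5, -0.07, 0.085] None
1 25 [0.615, -0.08, 0.085] [ 0.49  0.62 -0.46  2.4   3.01  0.98 -1.26]
1 25 [0.69, -0.085, 0.25] [ 1.14  0.55 -1.23  2.22  2.55  0.61 -0.64]
1 35 [0.45, -0.07, 0.25] None
1 35 [0.5, -0.07, 0.085] None
1 35 [0.615, -0.08, 0.085] [ 1.19  1.03 -1.25  2.34  2.56  0.89 -0.3 ]
1 35 [0.69, -0.085, 0.25] [ 1.13  0.46 -1.22  2.14  2.07  0.42 -0.26]
1 45 [0.45, -0.07, 0.25] None
1 45 [0.5, -0.07, 0.085] None
1 45 [0.615, -0.08, 0.085] [ 1.14  0.86 -1.25  2.27  2.2   0.72 -0.15]
1 45 [0.69, -0.085, 0.25] [ 0.12  0.18 -0.08  2.08  0.45  0.12  1.09]
-1 10 [0.45, -0.07, 0.25] None
-1 10 [0.5, -0.07, 0.085] None
-1 10 [0.615, -0.08, 0.085] [-1.3   2.    1.09  2.45  2.73  1.16 -0.14]
-1 10 [0.69, -0.085, 0.25] [ 1.15  0.84 -1.25  2.29  2.94  0.98  2.45]
-1 25 [0.45, -0.07, 0.25] None
-1 25 [0.5, -0.07, 0.085] None
-1 25 [0.615, -0.08, 0.085] [ 1.06  0.96 -1.04  2.38  2.92  1.01  2.47]
-1 25 [0.69, -0.085, 0.25] [ 1.14  0.55 -1.23  2.22  2.55  0.61  2.5 ]
-1 35 [0.45, -0.07, 0.25] None
-1 35 [0.5, -0.07, 0.085] None
-1 35 [0.615, -0.08, 0.085] [ 1.01  0.77 -1.03  2.34  2.66  0.76  2.49]
-1 35 [0.69, -0.085, 0.25] [ 0.6   0.23 -0.59  2.16  2.46  0.22  2.3 ]
-1 45 [0.45, -0.07, 0.25] None
-1 45 [0.5, -0.07, 0.085] None
-1 45 [0.615, -0.08, 0.085] [ 0.79  0.53 -0.81  2.28  2.42  0.45  2.48]
-1 45 [0.69, -0.085, 0.25] [-0.34  0.18  0.42  2.1  -0.32  0.1  -1.32]
```

Run:
```python
from h import *
n=np.array([.619,-.08,.082])
for yaw in (-.5,-.3,-.1,.1,.3,.5,.7):
  for p in (0,10,20,25,30,35,40):
    o=ori(yaw,np.radians(p)); z=R.from_quat(o).as_matrix()[:,2]
    r=""
    for dz in (0,.1,.25):
      m=None
      for d in np.arange(0,.2,.01):
        X=n+[dz*.4,0,dz]-z*d
        if inverse_kinematics(X,o) is not None: m=d if m is None else m; M=d
      r+=f" {m} {M if m is not None else 0:.2f} |"
    print(yaw,p,r)
```

```text
-0.5 0  0.0 0.19 | 0.0 0.16 | 0.0 0.19 |
-0.5 10  0.0 0.13 | 0.0 0.12 | 0.0 0.19 |
-0.5 20  0.0 0.10 | 0.0 0.14 | 0.0 0.19 |
-0.5 25  0.0 0.10 | 0.0 0.18 | 0.0 0.19 |
-0.5 30  0.0 0.11 | 0.0 0.19 | 0.0 0.19 |
-0.5 35  0.0 0.14 | 0.0 0.19 | 0.0 0.19 |
-0.5 40  0.0 0.19 | 0.0 0.19 | 0.0 0.19 |
-0.3 0  0.0 0.11 | 0.0 0.08 | 0.0 0.12 |
-0.3 10  0.0 0.06 | 0.0 0.06 | 0.0 0.15 |
-0.3 20  0.0 0.05 | 0.0 0.08 | 0.0 0.19 |
-0.3 25  0.0 0.05 | 0.0 0.09 | 0.0 0.19 |
-0.3 30  0.0 0.06 | 0.0 0.13 | 0.0 0.19 |
-0.3 35  0.0 0.08 | 0.0 0.19 | 0.0 0.19 |
-0.3 40  0.0 0.11 | 0.0 0.19 | 0.0 0.19 |
-0.1 0  0.0 0.10 | 0.0 0.07 | 0.0 0.10 |
-0.1 10  0.0 0.06 | 0.0 0.06 | 0.0 0.12 |
-0.1 20  0.0 0.04 | 0.0 0.07 | 0.0 0.19 |
-0.1 25  0.0 0.04 | 0.0 0.08 | 0.0 0.19 |
-0.1 30  0.0 0.05 | 0.0 0.11 | 0.0 0.19 |
-0.1 35  0.0 0.07 | 0.0 0.17 | 0.0 0.19 |
-0.1 40  0.0 0.10 | 0.0 0.19 | 0.0 0.19 |
0.1 0  0.0 0.15 | 0.0 0.11 | 0.0 0.12 |
0.1 10  0.0 0.09 | 0.0 0.09 | 0.0 0.15 |
0.1 20  0.0 0.06 | 0.0 0.08 | 0.0 0.19 |
0.1 25  0.0 0.06 | 0.0 0.10 | 0.0 0.16 |
0.1 30  0.0 0.07 | 0.0 0.14 | 0.0 0.19 |
0.1 35  0.0 0.09 
[... 222 characters left out ...]
.19 |
0.3 30  0.0 0.14 | 0.0 0.19 | 0.0 0.18 |
0.3 35  0.0 0.18 | 0.0 0.19 | 0.0 0.19 |
0.3 40  0.0 0.19 | 0.0 0.19 | 0.0 0.19 |
0.5 0  0.0 0.19 | 0.0 0.19 | 0.0 0.19 |
0.5 10  0.0 0.19 | 0.0 0.19 | 0.0 0.19 |
0.5 20  0.0 0.19 | 0.0 0.19 | 0.0 0.19 |
0.5 25  0.0 0.19 | 0.0 0.19 | 0.0 0.19 |
0.5 30  0.0 0.19 | 0.0 0.19 | 0.0 0.13 |
0.5 35  0.0 0.19 | 0.0 0.19 | 0.0 0.19 |
0.5 40  0.0 0.19 | 0.0 0.17 | 0.0 0.19 |
0.7 0  0.0 0.19 | 0.0 0.19 | 0.0 0.19 |
0.7 10  0.0 0.19 | 0.0 0.19 | 0.0 0.19 |
0.7 20  0.0 0.19 | 0.0 0.19 | 0.0 0.19 |
0.7 25  0.0 0.19 | 0.0 0.19 | 0.0 0.19 |
0.7 30  0.0 0.19 | 0.0 0.19 | 0.0 0.19 |
0.7 35  0.0 0.19 | 0.0 0.19 | 0.0 0.19 |
0.7 40  0.0 0.19 | 0.0 0.19 | 0.0 0.15 |
```

Run:
```python
from h import *
im=read_camera("side")[:,:,::-1]
c=cv2.resize(im[130:330,190:390],(600,600),interpolation=cv2.INTER_CUBIC);s=cv2.resize(read_camera("scene")[:,:,::-1][150:350,300:430],None,fx=3,fy=3,interpolation=cv2.INTER_CUBIC)
cv2.imwrite("pics/side1.png",c);cv2.imwrite("pics/scene1.png",s)
```

```text
Traceback (most recent call last):
ValueError: time passes only in moves, steps and waits
```

Run:
```python
from h import *
o=ori(.15,np.radians(25))
move_ptp([.45,-.05,.42],read_tcp_rot())
for X in ([.5,-.1,.40],[.52,-.1,.36],[.55,-.1,.36],[.55,-.1,.30]):
    q=inverse_kinematics(X,o); print(X,None if q is None else np.round(q,2))
    if q is not None: break
move_gripper(0.0)
move_j(q); print(read_time_s(),read_eef_pos(),read_qpos().round(2) if hasattr(read_qpos(),'round') else read_qpos())
im=read_camera("side")[:,:,::-1]
c=cv2.resize(im[130:330,190:390],(600,600),interpolation=cv2.INTER_CUBIC);s=cv2.resize(read_camera("scene")[:,:,::-1][150:350,300:430],None,fx=3,fy=3,interpolation=cv2.INTER_CUBIC)
for n in ("lip","marker"):
    a,b=tip_of("scene",n),tip_of("side",n); print(n,a,b)
    if a and b: X=tri(a[0]["at"],b[0]["at"]); print(X,uv(X,"scene"))
cv2.imwrite("pics/side1.png",c);cv2.imwrite("pics/scene1.png",s)
```

```text
[0.5, -0.1, 0.4] None
[0.52, -0.1, 0.36] [ 1.1  -0.3  -0.62  2.42  4.48  0.68 -2.72]
6.6167 [ 0.52024953 -0.09993944  0.36038333] [ 1.1  -0.3  -0.62  2.42  4.48  0.68 -2.72]
lip [{'at': [343.2, 221.4], 'confidence': 0.82}] [{'at': [278.6, 226.9], 'confidence': 0.92}, {'at': [299.0, 143.5], 'confidence': 0.61}]
[ 0.61811726 -0.04901734  0.09629051] [344.80899776 220.35218579]
marker [{'at': [384.7, 276.7], 'confidence': 0.64}] [{'at': [299.4, 143.9], 'confidence': 0.63}, {'at': [311.8, 274.7], 'confidence': 0.21}]
[ 0.65932193 -0.25286206  0.21655016] [387.5214061  274.83143443]
```

View pics/side1.png

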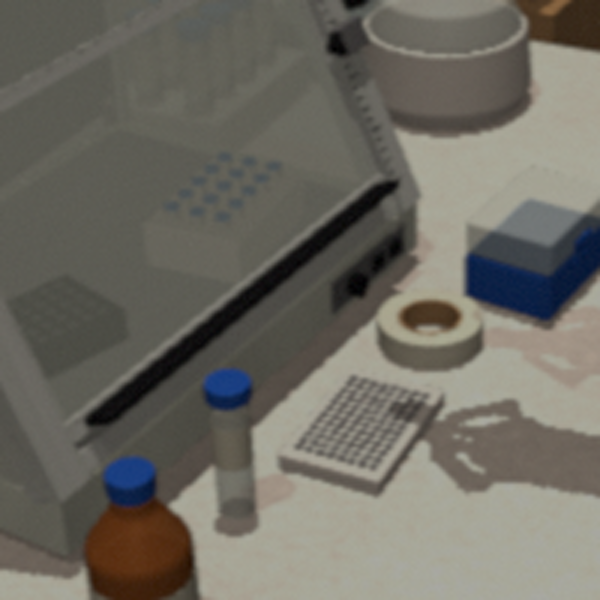

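View pics/scene1.png

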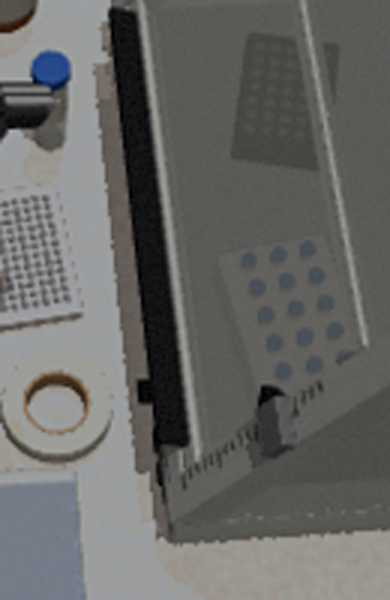

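Both crops show the lip clearly. In the side view it runs from (220,269) to (322,193), with the pointer at about (300,144). In the scene view it runs from (337,154) to (354,298), with the pointer at about (385,278). I'll fit lip position, yaw and marker distance together.

```bash
cat >> h.py <<'E'
from scipy.optimize import least_squares
def axes(yaw):
    a=np.radians(25);f=np.array([np.cos(yaw),np.sin(yaw),0]);k=np.array([0,0,1.])
    return f*np.cos(a)-k*np.sin(a), np.array([-np.sin(yaw),np.cos(yaw),0]), f*np.sin(a)+k*np.cos(a)
def model(v):
    x,y,z=axes(v[3]);p=v[:3]
    return {"lip":p,"L":p+.2*y,"Rt":p-.2*y,"m":p-.204*y+v[4]*z}
def fit(obs):
    f=lambda v:np.concatenate([w*(uv(model(v)[n],c)-np.array(a)) for c,n,a,w in obs])
    s=least_squares(f,[.619,-.05,.098,-.1,.13],loss="soft_l1"); return s.x,f(s.x)
E
python3 - <<'E'
from h import *
ob=[("scene","lip",[344.3,221.35],1),("side","lip",[279.6,226.1],1),("scene","m",[384.2,276],1),("side","m",[300.3,143.4],1),
("scene","L",[336.7,154],.6),("scene","Rt",[354,298.3],.6),("side","L",[220,269.3],.6),("side","Rt",[322,192.7],.6)]
v,r=fit(ob);print(v.round(4),r.round(1).reshape(-1,2).tolist()); print({k:p.round(3) for k,p in model(v).items()})
E
```

```text
[ 0.6191 -0.0481  0.0982 -0.1017  0.1335] [[0.9, -1.8], [0.1, 0.8], [1.6, 0.4], [3.8, 0.0], [0.6, -1.0], [-0.1, -0.5], [3.4, 1.0], [0.6, -0.7]]
{'lip': array([ 0.619, -0.048,  0.098]), 'L': array([0.639, 0.151, 0.098]), 'Rt': array([ 0.599, -0.247,  0.098]), 'm': array([ 0.654, -0.257,  0.219])}
```

```bash
cat >> h.py <<'E'
V=np.array([.6191,-.0481,.0982,-.1017,.1335])
O=ori(.2,np.radians(25)); ZT=R.from_quat(O).as_matrix()[:,2]
XW,YW,ZW=axes(V[3])
def tcp(s,over=.012,yo=-.03,gap=.004,back=0.):
    """TCP for fingers under lip raised by s from the start"""
    return V[:3]+yo*YW+s*ZW-(.0045+.011+gap)*ZW-(.019-over)*ZT-back*ZT
E
python3 - <<'E'
from h import *
pre=tcp(0,back=.045); eng=tcp(0); top=tcp(V[4]); out=tcp(V[4],back=.06)
up=np.array([.53,-.1,.30])
print(pre,eng,top,out)
for n,X in zip("up pre eng top out".split(),(up,pre,eng,top,out)): print(n,inverse_kinematics(X,O))
for f in (lambda:movel(pre,O,.2),lambda:movel(up,O,.1),):
    try: f(); break
    except MotionError as e: print(e)
print(read_time_s(),read_eef_pos(),read_qpos(),read_ft_force())
E
```

```text
[ 0.5616672  -0.08647121  0.10250315] [ 0.60163809 -0.07836871  0.08348533] [ 0.65776611 -0.08409669  0.20447742] [ 0.60447159 -0.09490002  0.22983451]
up [ 1.10497619 -0.10331876 -0.66323981  2.44880072  4.30315604  0.67057349
 -2.39536604]
pre [ 1.10809076  0.66846996 -0.78994556  2.43895849  3.60745983  0.72772575
 -1.21574186]
eng [ 1.00562953  0.74327245 -0.75349281  2.36129456  3.53769939  0.73484727
 -1.15915033]
top [ 0.92051724  0.41028534 -0.7299877   2.26343531  3.68348113  0.51589527
 -1.61294606]
out [ 1.06735975  0.26973529 -0.79105261  2.35348128  3.87330618  0.53809228
 -1.82434357]
8.4333 [ 0.56196049 -0.08673869  0.10326944] [ 0.92668466  0.58774256 -0.60708219  2.44536135  3.65725399  0.79969574
 -1.36486934] [0.22082577 0.32413606 0.53805264]
```

Run:
```python
from h import *
im=read_camera("side")[:,:,::-1]
cv2.imwrite("pics/side2.png",cv2.resize(im[130:330,190:390],(600,600),interpolation=cv2.INTER_CUBIC))
```

```text
(no output)
```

View pics/side2.png

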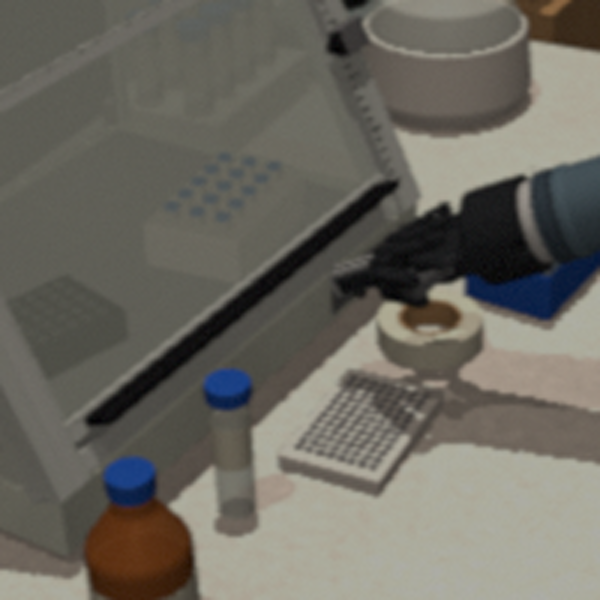

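The closed fingers point at the lip, with their tips at about crop (335,285), clear of the tape roll and the plate. I'll go in and make a short first push, watching the force.

Run:
```python
from h import *
f0=np.array(read_ft_force())
movel(tcp(0,gap=.005),O,.06); print(read_time_s(),read_eef_pos()-tcp(0,gap=.005),read_ft_force()-f0)
if np.linalg.norm(read_ft_force()-f0)<8:
  for s in (.01,.03):
    movel(tcp(s),O,.05); print(s,read_time_s(),read_eef_pos()-tcp(s),read_ft_force()-f0)
im=read_camera("side")[:,:,::-1]
print(tip_of("side","lip")[:2])
cv2.imwrite("pics/side3.png",cv2.resize(im[130:330,190:390],(600,600),interpolation=cv2.INTER_CUBIC))
for s in (0,.01,.02,.03): print(s,uv(V[:3]+s*ZW,"side"))
```

```text
9.3833 [-0.00031992  0.00014015 -0.00026939] [-0.99087927 -1.24482873  1.1930067 ]
0.01 9.75 [-5.21376277e-04  7.82181720e-06  1.36020423e-04] [-1.81508276 -0.54649021 -1.05600914]
0.03 10.3 [ 0.00106454 -0.00016469  0.00153603] [-2.610277   -0.32814905  0.50314075]
[{'at': [275.2, 217.7], 'confidence': 0.84}, {'at': [269.7, 221.2], 'confidence': 0.72}]
0 [279.7318409  226.85929539]
0.01 [278.02996049 223.09796596]
0.02 [276.31968954 219.3180926 ]
0.03 [274.60096587 215.51953783]
```

View pics/side3.png

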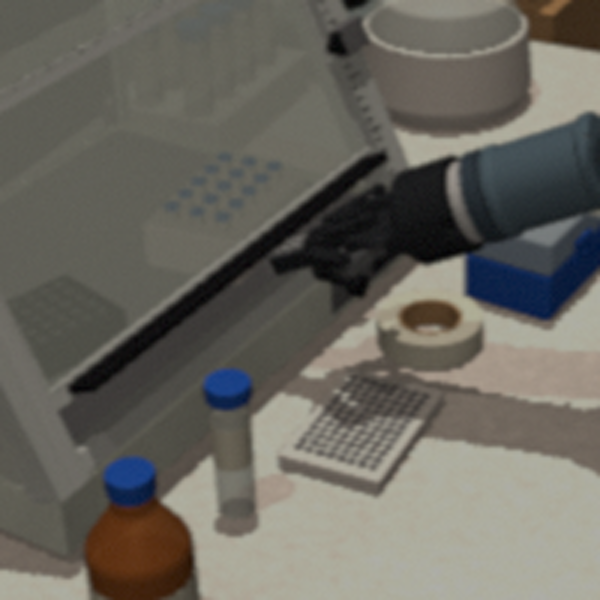

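The window is moving: the lip has gone up by about 24 mm and the hand stays clear. I'll push on to just short of the pointer and measure there.

```bash
cat >> h.py <<'E'
def crops(tag):
    a=read_camera("side")[:,:,::-1]; b=read_camera("scene")[:,:,::-1]
    c=[cv2.resize(a[110:210,240:340],(400,400),interpolation=cv2.INTER_CUBIC),cv2.resize(b[225:325,330:430],(400,400),interpolation=cv2.INTER_CUBIC)]
    cv2.imwrite(f"pics/{tag}.png",np.hstack(c))
    for n in ("lip","marker"):
        print(n,[(c,[(np.round(d["at"],1).tolist(),d["confidence"]) for d in tip_of(c,n)[:2]]) for c in ("side","scene")])
E
python3 - <<'E'
from h import *
movel(tcp(.122),O,.06); print(read_time_s(),read_eef_pos()-tcp(.122),read_ft_force())
crops("near")
for s in (.11,.12,.13,.14):
    p=V[:3]+s*ZW; print(s,[ (uv(p,c).round(1).tolist(),uv(p-.2*YW,c).round(1).tolist()) for c in("side","scene")])
E
```

```text
12.0833 [3.98397616e-04 6.24842309e-05 3.74136594e-04] [-2.16655491 -0.02881869 -0.81148924]
lip [('side', [([257.5, 181.6], 0.74), ([300.6, 147.5], 0.3)]), ('scene', [([367.8, 194.1], 0.69), ([383.0, 279.9], 0.41)])]
marker [('side', [([298.7, 147.0], 0.43)]), ('scene', [([383.4, 277.5], 0.79), ([306.8, 340.9], 0.15)])]
0.11 [([260.5, 184.4], [306.9, 152.6]), ([368.3, 196.8], [379.5, 279.0])]
0.12 [([258.7, 180.5], [305.3, 148.9]), ([370.6, 194.6], [382.1, 277.1])]
0.13 [([256.9, 176.5], [303.8, 145.3]), ([372.9, 192.3], [384.7, 275.3])]
0.14 [([255.1, 172.5], [302.3, 141.6]), ([375.2, 190.0], [387.3, 273.4])]
```

View pics/near.png

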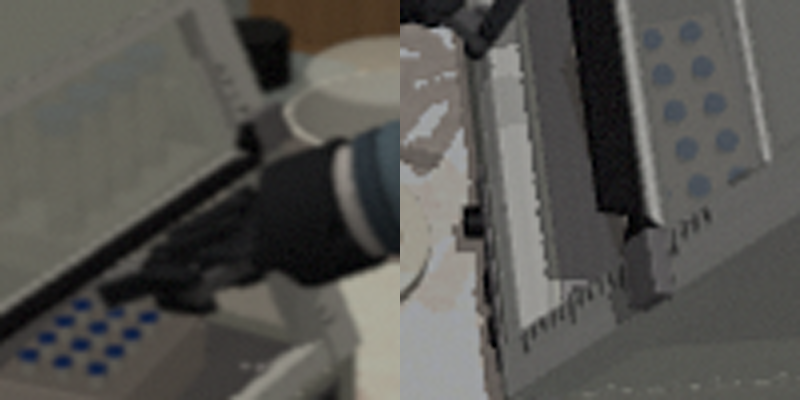

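The lip is near the pointer, which is at about (640,228) in the right-hand crop, but the hand partly hides the side view. I'll back off and take a close, unobstructed look before the last few mm.

Run:
```python
from h import *
p=tcp(.122,gap=.010); movel(p,O,.06); movel(tcp(.122,gap=.010,back=.05),O,.1); print(read_time_s(),read_ft_force())
a=read_camera("side")[:,:,::-1]; b=read_camera("scene")[:,:,::-1]; w=read_camera("wrist")[:,:,::-1]
z=lambda i,x,y:cv2.resize(i[y-25:y+25,x-25:x+25],(400,400),interpolation=cv2.INTER_CUBIC)
t=np.vstack([np.hstack([z(a,300,148),z(b,385,280)])])
t=cv2.convertScaleAbs(t,alpha=1.8)
cv2.imwrite("pics/rel.png",t)
cv2.imwrite("pics/wrist.png",w)
for n in ("lip","marker"):
    print(n,[(c,[(np.round(d["at"],1).tolist(),d["confidence"]) for d in tip_of(c,n)[:2]]) for c in ("side","scene","wrist")])
```

```text
13.2833 [ 0.5724028  -0.6416533   1.42614374]
lip [('side', [([257.9, 178.8], 0.65), ([311.3, 274.7], 0.65)]), ('scene', [([368.7, 195.3], 0.76)]), ('wrist', [([373.7, 331.3], 0.86)])]
marker [('side', [([299.9, 142.5], 0.52)]), ('scene', []), ('wrist', [])]
```

View pics/rel.png

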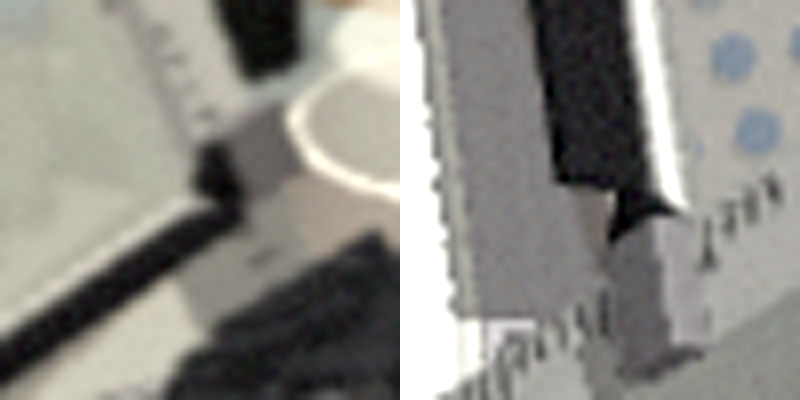

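Run:
```python
from h import *
def P(x,s,y=-.2): return V[:3]+x*XW+y*YW+s*ZW
def sol(so,co,y):
    f=lambda t:np.r_[uv(P(t[0],t[1],y),"side")-so,uv(P(t[0],t[1],y),"scene")-co]
    r=least_squares(f,[0,.12]);return r.x.round(4),r.fun.round(1)
print("lip end (x,s)",sol([304.75,149.5],[379.4,277.9],-.2))
print("lip mid net",sol([257.9,178.8],[368.7,195.3],0),sol([257.5,181.6],[367.8,194.1],0))
for so in ([299.5,143.4],[300.3,143.4],[301.5,144.5]):
  for co in ([384,276.5],[387.5,278.7],[386,278.5]): print(so,co,sol(so,co,-.204))
p=camera_params("wrist"); 
for X in (P(0,.116),P(.0,.116,0)): q=proj(p,0)@np.append(X,1); print(q[:2]/q[2],q[2])
```

```text
lip end (x,s) (array([-0.0019,  0.1171]), array([ 1.6,  0.3,  1.1, -0.3]))
lip mid net (array([-0.0027,  0.1216]), array([ 1.4,  0.8,  1.2, -1.3])) (array([-0.0017,  0.118 ]), array([ 2.1, -0.5,  1.6,  0.8]))
[299.5, 143.4] [384, 276.5] (array([0.0024, 0.1333]), array([4. , 0.3, 2.8, 0.1]))
[299.5, 143.4] [387.5, 278.7] (array([0.0084, 0.1326]), array([ 2.3,  1.1,  1.6, -1.7]))
[299.5, 143.4] [386, 278.5] (array([0.0063, 0.1322]), array([ 3. ,  1. ,  2.1, -1.5]))
[300.3, 143.4] [384, 276.5] (array([0.0015, 0.1332]), array([3.4, 0.3, 2.4, 0.1]))
[300.3, 143.4] [387.5, 278.7] (array([0.0076, 0.1325]), array([ 1.7,  1. ,  1.2, -1.7]))
[300.3, 143.4] [386, 278.5] (array([0.0054, 0.1321]), array([ 2.4,  1. ,  1.7, -1.5]))
[301.5, 144.5] [384, 276.5] (array([0.0015, 0.131 ]), array([ 2.6, -0. ,  1.8,  0.5]))
[301.5, 144.5] [387.5, 278.7] (array([0.0076, 0.1303]), array([ 0.9,  0.7,  0.6, -1.3]))
[301.5, 144.5] [386, 278.5] (array([0.0054, 0.1299]), array([ 1.6,  0.7,  1.1, -1.1]))
[-145.20278297  326.8827983 ] 0.1489501260299803
[370.71364646 320.59540971] 0.20772663330239205
```

View pics/wrist.png

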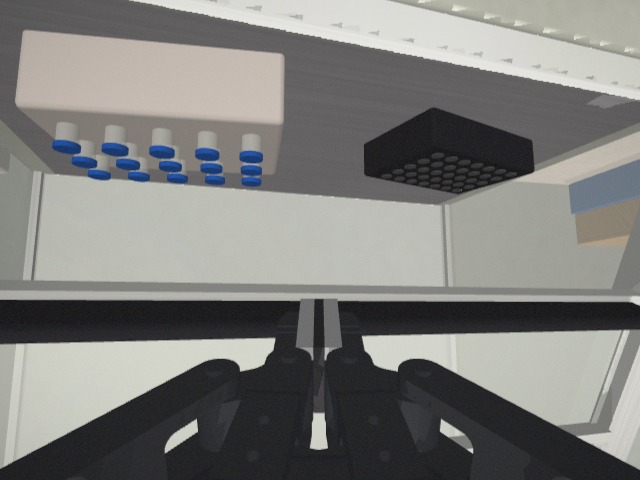

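The wrist view shows the lip as the black band at row ~320, with the hand in front of it. The marker is outside the picture. The estimate is 14 mm more to go. I'll push that far, back off, then move the hand sideways so the wrist camera sees the marker.

Run:
```python
from h import *
movel(tcp(.122,gap=.010),O,.1); movel(tcp(.1355),O,.04); print(read_time_s(),read_eef_pos()-tcp(.1355),read_ft_force())
movel(tcp(.1355,gap=.010),O,.06); movel(tcp(.1355,gap=.010,back=.05),O,.1)
p=tcp(.1355,gap=.010,back=.07,yo=-.15)
try: movel(p,O,.12)
except MotionError as e:
    print(e); movel(tcp(.1355,gap=.010,back=.06,yo=-.1),O,.12)
print(read_time_s(),read_eef_pos(),read_ft_force())
a=read_camera("side")[:,:,::-1]; b=read_camera("scene")[:,:,::-1]; w=read_camera("wrist")[:,:,::-1]
P=proj(camera_params("wrist"),0); np.save("P.npy",P); cv2.imwrite("pics/wrist2.png",w)
z=lambda i,x,y:cv2.resize(i[y-25:y+25,x-25:x+25],(400,400),interpolation=cv2.INTER_CUBIC)
cv2.imwrite("pics/rel2.png",cv2.convertScaleAbs(np.hstack([z(a,300,148),z(b,385,280)]),alpha=1.8))
for n in ("lip","marker"):
    print(n,[(c,[(np.round(d["at"],1).tolist(),d["confidence"]) for d in tip_of(c,n)[:2]]) for c in ("side","scene","wrist")])
for X in (V[:3]-.2*YW+.1315*ZW,V[:3]-.204*YW+.1315*ZW+.01*XW): q=P@np.append(X,1); print(q[:2]/q[2],q[2])
```

```text
15.025 [-0.00017862 -0.000245    0.00010249] [-1.91918561  0.28208397 -1.45397424]
17.1333 [ 0.58191149 -0.21465154  0.23034667] [ 0.1313369   0.76862426 -0.16303784]
lip [('side', [([255.5, 177.0], 0.85), ([205.0, 248.3], 0.43)]), ('scene', [([371.4, 190.0], 0.72)]), ('wrist', [([544.3, 313.1], 0.93)])]
marker [('side', [([299.9, 144.5], 0.65)]), ('scene', [([386.6, 276.0], 0.54)]), ('wrist', [([207.7, 299.9], 0.93)])]
[212.01131268 307.12462842] 0.20363083326775344
[203.13028969 298.61583399] 0.21162076175216654
```

View pics/wrist2.png

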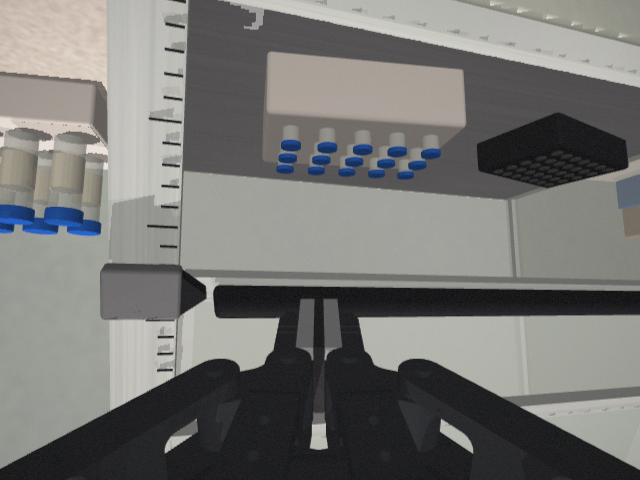

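View pics/rel2.png

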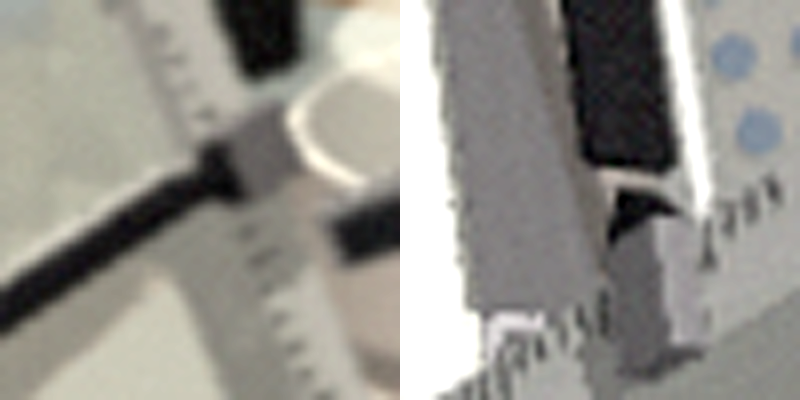

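Run:
```python
from h import *
P=np.load("P.npy")
def pu(x,y,s):
    q=P@np.append(V[:3]+x*XW+y*YW+s*ZW,1); return (q[:2]/q[2]).round(1)
for s in (.127,.131,.135):
    print(s,[pu(x,-.2,s+dz).tolist() for x,dz in ((0,0),(.0045,-.0045),(.0045,.0045),(.025,-.0045),(.025,.0045))])
for x in (0,.006,.012,.018): 
    z=np.linspace(.11,.15,401); print(x, z[np.argmin([abs(pu(x,-.204,t)[1]-293) for t in z])], "clip corners", pu(x,-.216,.1315-.013),pu(x,-.216,.1315+.013))
C=camera_params("wrist")["camera_from_world"]; print("cam axis in own", np.array([XW,YW,ZW])@np.array(C)[2,:3])
```

```text
0.127 [[212.5, 298.6], [212.7, 286.4], [211.7, 303.2], [211.2, 271.6], [210.3, 287.2]]
0.131 [[212.1, 306.2], [212.3, 293.9], [211.2, 310.6], [210.8, 278.6], [209.9, 294.0]]
0.135 [[211.6, 313.7], [211.8, 301.4], [210.8, 317.8], [210.4, 285.5], [209.5, 300.8]]
0 0.1241 clip corners [178.3 281.7] [176.4 331.8]
0.006 0.1267 clip corners [178.8 277. ] [176.9 325.9]
0.012 0.1293 clip corners [179.2 272.6] [177.4 320.4]
0.018 0.1319 clip corners [179.6 268.4] [177.8 315.1]
cam axis in own [0.9175109  0.29374841 0.26811495]
```

The wrist view shows the pointer tip at (206,293) and the lip end spanning rows 285–318 at col 215. The camera looks obliquely from below, so the comparison depends on how deep the pointer sits. I'll raise the hand until the camera centre is level with the pointer, which removes that parallax.

Run:
```python
from h import *
def cam():
    p=camera_params("wrist");T=np.array(p["camera_from_world"]);c=-T[:3,:3].T@T[:3,3]
    return np.array([XW,YW,ZW])@(c-V[:3])
c=cam();print("cam own",c); dz=.132-c[2]
e=np.array(read_eef_pos())
for k in (dz,dz*.8,dz*.6):
    try: movel(e+k*ZW,O,.12);break
    except MotionError as x: print(x)
print(k,cam(),read_time_s())
w=read_camera("wrist")[:,:,::-1];P=proj(camera_params("wrist"),0);np.save("P3.npy",P);cv2.imwrite("pics/wrist3.png",w)
for n in ("lip","marker"): print(n,tip_of("wrist",n)[:2])
def pu(x,y,s):
    q=P@np.append(V[:3]+x*XW+y*YW+s*ZW,1); return (q[:2]/q[2]).round(1)
for s in (.126,.131,.136): print(s,[pu(x,y,s).tolist() for x,y in((0,-.2),(.0,-.204),(.013,-.204))])
u,v=pu(.0,-.2,.132).astype(int); u0,v0=max(u-50,0),max(v-38,0)
cv2.imwrite("pics/w3c.png",cv2.resize(w[v0:v0+75,u0:u0+100],(800,600),interpolation=cv2.INTER_CUBIC)); print("crop",u0,v0)
```

```text
cam own [-0.19187596 -0.21287006  0.04118224]
0.09081776423653326 [-0.19212483 -0.21273562  0.13097671] 18.4917
lip [{'at': [591.3, 167.9], 'confidence': 0.8}]
marker [{'at': [219.3, 108.8], 'confidence': 0.81}]
0.126 [[227.2, 104.1], [217.6, 102.8], [216.2, 103.3]]
0.131 [[226.5, 116.2], [216.9, 115.0], [215.6, 114.8]]
0.136 [[225.7, 128.2], [216.2, 127.0], [215.0, 126.0]]
crop 176 80
```

View pics/w3c.png

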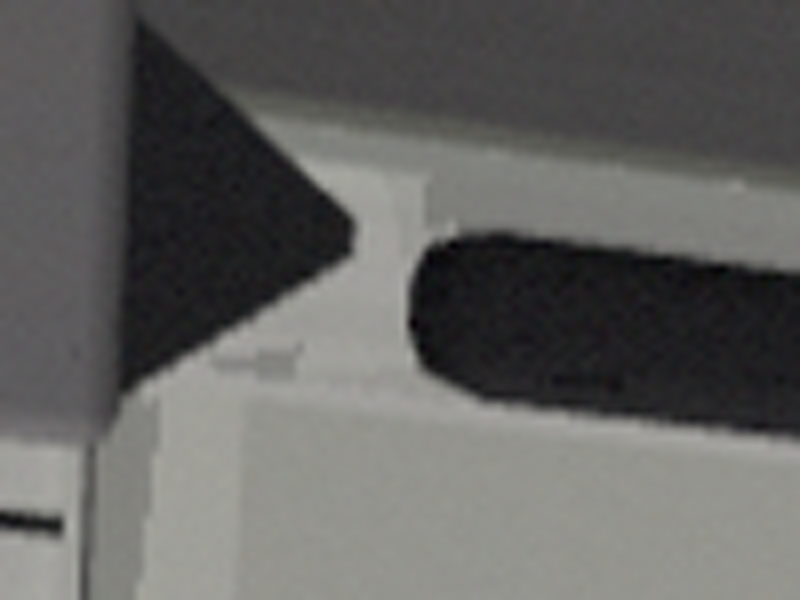

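The level view puts the pointer tip at crop (353,232) and the lip's mid-line, extended to that column, at about row 298. That is 66 crop px = 8.2 px at 2.3 px/mm, so the lip stands about 3.5 mm above the pointer, with very little parallax. This is inside ±6 mm by several times the reading error, so I won't touch the window again. I'll move the hand clear, check and hand in.

Run:
```python
from h import *
try: movel(np.array(read_eef_pos())-.04*ZT,O,.1)
except MotionError as e: print(e)
pause(.3)
for c in ("scene","side"):
    read_camera(c)
    for n in ["lip","tall_tube","tip_box","well_plate","tape_roll","reagent_bottle"]: print(c,n,[np.round(d["at"],1).tolist() for d in tip_of(c,n)[:1]])
print(read_eef_pos(),read_ft_force(),np.abs(read_joint_vel()).max(),read_time_s())
sign_off()
```

```text
scene lip [[371.6, 194.2]]
scene tall_tube [[317.1, 193.9]]
scene tip_box [[305.2, 340.8]]
scene well_plate [[307.7, 237.9]]
scene tape_roll [[321.2, 284.6]]
scene reagent_bottle [[302.7, 151.6]]
side lip [[255.2, 176.4]]
side tall_tube [[264.7, 301.4]]
side tip_box [[363.3, 222.7]]
side well_plate [[310.6, 275.4]]
side tape_roll [[330.6, 241.4]]
side reagent_bottle [[241.8, 346.6]]
[ 0.58370037 -0.22670454  0.3284258 ] [ 0.41496698 -0.50353243 -0.07253125] 0.0014042266265408233 20.1917
the job is handed in; nothing more can be done
```

The window is up and standing by itself, with the lip about 3.5 mm above the pointer along the slope (limit ±6 mm). I pushed it there with the closed fingertips under the lip, took the hand away, and handed the job in at about 20 s.

- **Lip height:** the 3.5 mm comes from a close wrist picture taken level with the pointer. Rougher estimates from the fixed cameras put the lip anywhere from 0 to 5 mm high. I left it there rather than press the lip back down.
- **Hand clear:** the last force reading was under 1 N, and the hand was away from everything.
- **Other things:** the tube, tip box, well plate, tape roll and bottle read within about 4 pixels of where they started, which is the networks' own scatter. The calculator, cold block and tube rack were not measured again, and nothing went near them.
- **Marker:** the fingers stayed clear of it, and in the fixed-camera pictures it looks to be where it was.

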